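Reverse the honing grinder at its drum switch and push-button station

TASK

The two-speed honing grinder has to run the other way. Press the mushroom stop button fully in, then swing the drum switch's handle from the end where it stands to the middle (off) position and let it rest there about two seconds while the wheel runs down, then carry it on to the far end stop. Then bring the grinder up again by pressing the slow button and after it the fast button, each fully in and let go, one at a time, and leave the other things on the bench where they are.

Things in the scene. Friction and masses are not known exactly. Their poses are not given: they have to be found in the camera images.
- station: Fixed grey three-button station, 210 (x) x 92 (y) x 66 mm high, aluminium cover, flat on the bench. Origin under its centre, z up. Upright buttons in a row along its x axis: stop at x = -62 mm (robot's end), slow at 0 (one pip beside it), fast at +62 (two pips, cable-gland end), each in a 39 mm steel collar with its top 71 mm up. It may stand left or right of the drum switch, turned up to 0.6 rad.
- stop_top (a point): Centre of the top of the stop button: black mushroom head 44 mm wide, the widest of the three, its top 100 mm above the bench. It moves with the button.
- slow_top (a point): Centre of the top of the slow button: black flat round button 31 mm wide, its top 84 mm above the bench, in the middle of the row.
- fast_top (a point): Centre of the top of the fast button: the same flat round button, 31 mm wide, top 84 mm above the bench, at the end of the row away from the mushroom.
- stop (a joint): Travel of the stop button, m: 0 out, 0.007 fully in (straight down). Spring return; starts to move at about 1.5 N, fully in at about 5 N.
- slow (a joint): Travel of the slow button, m: 0 out, 0.007 fully in; the same spring.
- fast (a joint): Travel of the fast button, m: 0 out, 0.007 fully in; the same spring.
- drum: Fixed grey reversing drum switch, 138 (x) x 100 (y) mm, cover top 92 mm up, on a 176 mm foot plate. Origin under its centre, z up. Its handle turns on an upright shaft in the middle of the cover. A round pip on the cover, on the shaft's -x side, marks off; a radial rib 45 degrees to either side marks each end. May be turned up to 0.5 rad.
- drum_axis (a point): Point on the handle's turning axis (upright), on the cover, 92 mm above the bench.
- handle_grip (a point): Middle of the black upright grip at the end of the switch handle: a round knob 31 mm thick (full thickness 15 mm below to 11 mm above this point), from 128 to 176 mm above the bench; this point is 155.5 mm up, 90 mm from the turning axis. A 13 mm steel bar joins its foot to the hub, all below 130 mm.
- handle (a joint): Angle of the switch handle, rad, growing counter-clockwise seen from above: 0 = end stop where the grip is 45 degrees from the drum's -x axis on its +y side, 0.785 = off, grip along the drum's -x axis (towards the robot), 1.571 = the other end stop, on its -y side. Starts within 0.08 of 0. Stiff (about 3.5 N at the grip, no click), stays where it is left.
- mallet: Loose carver's round mallet of pale wood standing on its head, 100 mm wide, 228 mm tall, handle up; origin under its centre. A bystander.
- gouge: Loose carving gouge lying on the bench, 295 mm long along its x axis, wooden handle to -x, 22 mm high; origin on the bench near its ferrule. A bystander.
- cast: Loose white plaster study, a rough lump 150 x 90 mm, about 80 mm high; origin under its centre. A bystander.

How it is judged (in metres and radians):
On the way, in this order (a step that is already met when the one before it is completed fails the run):
1. the stop button is pressed in (over 4.5 mm of its 7 mm) while the switch still stands at its first end (value of joint stop above 0.0045 m and value of joint handle below 0.25 rad), for 0.1 s.
2. the stop button is let go again (value of joint stop below 0.002 m), for 0.05 s.
3. the handle rests in the off position (within 0.2 rad of the middle) for 1.5 s (value of joint handle between 0.585 and 0.985 rad), for 1.5 s.
4. the handle is carried to the other end (past 1.40 rad) (value of joint handle above 1.4 rad), for 0.2 s.
5. the slow button is pressed in (over 4.5 mm) (value of joint slow above 0.0045 m), for 0.1 s.
6. the slow button is let go again (value of joint slow below 0.002 m), for 0.05 s.
7. the fast button is pressed in (over 4.5 mm) (value of joint fast above 0.0045 m), for 0.1 s.
At the end, for the whole second after the job is handed in: The handle stands at the other end (past 1.40 rad of 1.571) and all three buttons are out again (within 2 mm) (value of joint handle above 1.4 rad and value of joint each of stop, slow, fast below 0.002 m); the robot touches nothing.
It fails at once if two buttons are pushed in at once (each over 3 mm) (value of joint each of stop, slow above 0.003 m or value of joint each of slow, fast above 0.003 m or value of joint each of stop, fast above 0.003 m).
It fails at once if slow or fast is pressed (over 3 mm) before the handle is at its other end (value of joint handle below 1.3 rad and value of joint any of slow, fast above 0.003 m).
It fails at once if stop is pressed again (over 3 mm) after the handle has been put to its other end (value of joint handle above 1.3 rad and value of joint stop above 0.003 m).
It fails at once if the mallet, gouge or plaster cast is moved by over 30 mm (distance of any of mallet, gouge, cast from where it was at the start of the episode above 0.03 m).
It also fails if it takes over 61 s, if anything falls off the work surface, if the arm or the gripper's body presses on something with over 40 N, if the wrist force passes 120 N, or if a joint passes its speed limit or range.

ROBOT

A 6-joint arm with a two-finger parallel gripper is mounted at the origin on the work surface. World frame = base frame: x ahead of the robot, y to its left, z up, the work surface at z = 0. Lengths are in mm, angles in rad, forces in N, time in s.
With the tool pointing down it reaches from about 350 to 775 mm from the base axis. Payload 7.3 kg.
Tool frame: the origin (TCP) lies at the very end of the fingers, on their centre line; the grasp point (between the pads) lies bot.grip_point_offset behind it (bot.grip_point_offset is the distance from the TCP to the grasp point, in mm); z points along the fingers, y is the line along which they close (so a half turn about z gives the same grasp; the last joint's range is limited). The gripper opens to 92 mm and grips with 3 to 60 N. Pads are 19 mm wide; open, the fingers measure 130 mm over their backs; the gripper's body (75 mm by 190 mm) begins 47 mm behind the grasp point.
Start: joints at [-1.304, 0.342, 1.524, -0, 1.275, -0.146], TCP at [210.641, -480.911, 226.741] pointing down, gripper open.
Joint ranges: [-2.53, 2.53], [-0.77, 2.02], [0.04, 2.7], [-1, 4.14], [0.28, 2.66], [-3.11, 3.11]. Speed limits (rad/s): [2.57, 2.57, 3.14, 3.14, 3.14, 3.14].

INTERFACE

Orientations are given as [roll, pitch, yaw] about the fixed x, y, z axes, in that order (R = Rz(yaw) Ry(pitch) Rx(roll)).
In Python, from plant import bot gives the robot as it stands. The module is installed in compiled form; this text tells all that it offers.
- The arm moves only by the tool carry_out, never from a script. Its argument "plan" is a list of rows, each an object of numbers: "tx", "ty", "tz": the shift along the world's x, y, z in mm; "rx", "ry", "rz": the turn, a rotation vector about the world's x, y, z in rad. A call has 1 to 12 rows; each row shifts and turns the commanded pose from where the row before left it; what a row does not reach is not made up. A row lasts 1/10 s, in which the tool goes at most 50 mm and 8.59 degrees, less where a joint would pass 70% of its speed; a pose out of reach is approached as far as the arm can. A call with a gripper value outside its range is refused whole. "gripper" is the closure, from 0 (fully open) to 1 (shut), set as the call begins (left out, the last holds). The fingers move at their own pace and stop on an object; the grip force is fixed at half the most. Time passes only in rows, so rows that do not move let the fingers close. It gives the time, the measured TCP pose, the force, the opening and the grip force at its end, in the units of the state.
- bot.get_obs(): the state, without advancing time (a new reading comes with each control period).
- bot.capture(name): name is "scene" or "side" or "wrist"; returns the picture (420x560x3 uint8, red, green, blue); there is no depth.
- bot.camera_model(name): a dict with "camera_matrix" (3x3 intrinsics, pixels), "dist" ([k1, k2, p1, p2, k3] as OpenCV has them; the pictures are not rectified), "R" (3x3) and "t" (3): a world point X has camera coordinates R X + t. Camera axes: x right, y down, z forward; pixel columns grow to the right and rows downward; lengths in mm; the calibration is good to about 2 mm. A picture is of the moment at which its call begins: read the wrist's pose just before it. camera_model takes no time and is no camera call; for the wrist camera it gives the pose at the moment of the call.
- bot.close_job(): hands the job in; it is judged then, once.
The state is a dict: "time": time; "joint_positions": joint angles; "dq": joint speeds; "tau": joint torques, N m; "tool_pos": TCP position; "tcp_rot": TCP orientation; "contact_force": force on the tool from outside, world axes, zero at the start; "moment": the same for the moment, N m; "grip_width": finger opening in mm; "finger_force": force on a finger pad.
Only numpy, scipy, OpenCV 4.12 (cv2) and the standard library are available. Lean on these libraries where they do the work, as an engineer would, in place of code of your own. Each camera call takes 0.05 s, during which the arm holds its last target. There are 200 camera calls.

## Working session

There is one attempt and no reset: what is moved stays moved. The work goes in short steps, Python scripts to look and compute and a tool call to move; the robot and the scene stay as the last step left them, time stands still between calls to the robot, and variables do not carry over. Pictures are saved under pics/ and viewed, at most 10 in all, crops included, and the job is handed in when it is done.

Besides the shell and the picture viewer there is one more tool, called after "Call:" as name(argument=value, ...) on one line, values as JSON. carry_out: Moves the arm, as the interface text tells. Its arguments: {"type":"object","properties":{"plan":{"type":"array"},"gripper":{"type":"number"}},"required":["plan"]}

```bash
mkdir -p pics
python3 - <<'E'
from plant import bot
import cv2,numpy as np
a=[bot.capture(n) for n in("scene","side")]
for n,i in zip(("scene","side"),a):
    cv2.imwrite(f"pics/{n}.png",i[:,:,::-1]); m=bot.camera_model(n); print(n,-np.array(m["R"]).T@m["t"],np.array(m["R"])[2])
print(bot.get_obs(),bot.grip_point_offset)
E
```

```text
scene [1136.33505295  325.75494836 1148.89296239] [-0.43925336 -0.26601845 -0.85807382]
side [  97.6173123   798.91929983 1008.98097762] [ 0.4039707  -0.61387222 -0.67820983]
{'time': 0.1, 'joint_positions': array([-1.30403945e+00,  3.42649664e-01,  1.52489113e+00, -5.01254981e-06,
        1.27538594e+00, -1.45965153e-01]), 'dq': array([-6.21806769e-04, -5.42180066e-04, -2.84825157e-03, -2.79800751e-04,
       -7.78370264e-05, -8.11105376e-04]), 'tau': array([ 1.26097635e-03, -4.32002664e+01, -2.44694871e+01,  7.18628406e-02,
        5.25775237e-02, -5.05516550e-05]), 'tool_pos': array([ 210.52355033, -480.56494778,  226.12680543]), 'tcp_rot': array([-3.14027206e+00, -1.89296788e-04,  4.12723368e-01]), 'contact_force': array([ 0.0730143 ,  0.00427211, -0.11748056]), 'moment': array([-0.00439874, -0.00329708, -0.05134471]), 'finger_force': 0.0, 'grip_width': 91.67697325969348} 18.8
```

View pics/scene.png

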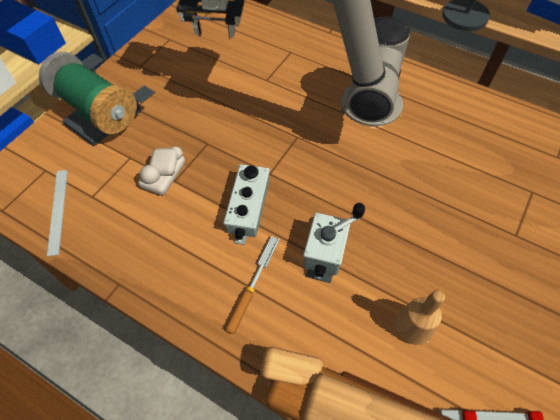

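View pics/side.png

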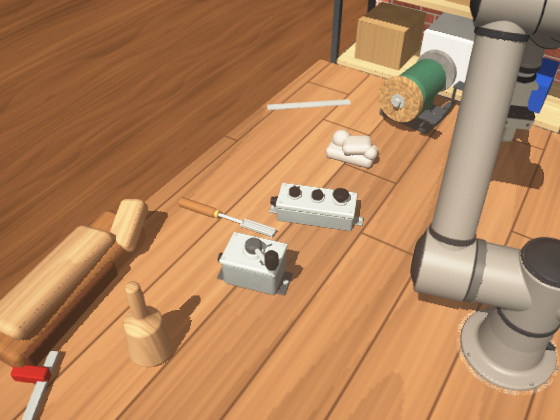

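The scene view shows stop at (251,173), slow (247,192), fast (242,210), grip (358,211) and hub (328,234). In the side view they are at (341,195), (317,195), (295,191), (271,260) and (254,246). The mallet, gouge and cast stand clear of the handle's arc.

```bash
cat > h.py <<'E'
import cv2,numpy as np
def ray(m,p):
    q=cv2.undistortPoints(np.array([[p]],float),np.array(m["camera_matrix"]),np.array(m["dist"]))[0,0]
    R=np.array(m["R"]);return -R.T@np.array(m["t"]),R.T@np.array([q[0],q[1],1])
def plane(m,p,z):
    c,d=ray(m,p);return c+d*(z-c[2])/d[2]
def tri(rs):
    A=0;b=0
    for c,d in rs:
        d=d/np.linalg.norm(d);P=np.eye(3)-np.outer(d,d);A=A+P;b=b+P@c
    return np.linalg.solve(A,b)
def blob(img,p,thr=60,r=14):
    m=(img.max(2)<thr).astype(np.uint8);n,l,s,c=cv2.connectedComponentsWithStats(m)
    k=[i for i in range(1,n) if s[i,4]>15];i=min(k,key=lambda i:np.hypot(*(c[i]-p)))
    return c[i],s[i]
E
python3 - <<'E'
from h import *
from plant import bot
P={"stop":((251,173),(341,195),95),"slow":((247,192),(317,195),80),"fast":((242,210),(295,191),80),"grip":((358,211),(271,260),155),"hub":((328,234),(254,246),110)}
im={n:cv2.imread(f"pics/{n}.png") for n in("scene","side")};M={n:bot.camera_model(n) for n in im}
for k,(a,b,z) in P.items():
    B=[blob(im[n],p) for n,p in zip(im,(a,b))]
    print(k,[(x[0].round(1),x[1]) for x in B],tri([ray(M[n],x[0]) for n,x in zip(im,B)]).round(1),*[plane(M[n],x[0],z).round(1) for n,x in zip(im,B)])
E
```

```text
stop [(array([250.3, 171.8]), array([244, 166,  14,  13, 137], dtype=int32)), (array([339.1,  23.7]), array([337,   0,   6,  57, 104], dtype=int32))] [629.1 -86.  477.3] [ 518.7 -158.7   95. ] [ 1016.5 -1104.     95. ]
slow [(array([246.3, 191.8]), array([242, 187,  10,  10,  79], dtype=int32)), (array([339.1,  23.7]), array([337,   0,   6,  57, 104], dtype=int32))] [649.4 -84.7 466. ] [ 575.1 -137.    80. ] [ 1031.6 -1135.2    80. ]
fast [(array([241.5, 210.2]), array([237, 206,  10,  10,  81], dtype=int32)), (array([339.1,  23.7]), array([337,   0,   6,  57, 104], dtype=int32))] [669.2 -84.3 456.8] [ 633.5 -114.8   80. ] [ 1031.6 -1135.2    80. ]
grip [(array([358. , 210.3]), array([353, 203,  11,  15, 135], dtype=int32)), (array([339.1,  23.7]), array([337,   0,   6,  57, 104], dtype=int32))] [589.1 123.  548.6] [515.7 175.9 155. ] [ 956.2 -979.1  155. ]
hub [(array([323.7, 235.5]), array([321, 229,  10,  12,  38], dtype=int32)), (array([339.1,  23.7]), array([337,   0,   6,  57, 104], dtype=int32))] [632.7  79.2 520.9] [603.1 126.1 110. ] [ 1001.4 -1072.8   110. ]
```

Run:
```python
from h import *
from plant import bot
P={"stop":((250.3,171.8),(341,194),97),"slow":((246.3,191.8),(317,195),82),"fast":((241.5,210.2),(294.5,191),82),"grip":((358,210.3),(271,259.5),152),"hub":((328,233),(254,245),110)}
M={n:bot.camera_model(n) for n in("scene","side")}
s=cv2.imread("pics/side.png")
for k,(a,b,z) in P.items():
    x,y=map(int,b);w=s[y-14:y+15,x-14:x+15].max(2);n,l,st,c=cv2.connectedComponentsWithStats((w<75).astype(np.uint8))
    i=1+np.argmax(st[1:,4]) if n>1 else 0
    if n>1: b2=c[i]+[x-14,y-14]
    else: b2=b
    print(k,np.round(b2,1),st[i],tri([ray(M["scene"],a),ray(M["side"],b2)]).round(1),*[plane(M[n],p,z).round(1) for n,p in zip(M,(a,b2))])
v=np.vstack([s[170:300,190:370],]);a=cv2.imread("pics/scene.png")[155:285,210:390]
cv2.imwrite("pics/z.png",cv2.resize(np.hstack([v,a]),None,fx=2.2,fy=2.2,interpolation=cv2.INTER_CUBIC))
```

```text
stop [341.3 199.5] [10 17 11  5 21] [ 511.  -162.6   75.4] [ 519.8 -157.9   97. ] [ 502.2 -133.4   97. ]
slow [320.4 196.9] [15 14  5  4  7] [ 567.8 -143.2   66.5] [ 576.1 -136.3   82. ] [ 560.  -128.1   82. ]
fast [298.5 193.5] [18 16  2  2  2] [ 625.4 -122.7   64.9] [ 634.6 -114.    82. ] [ 615.6 -108.2   82. ]
grip [272.3 261.1] [  9   6  12  19 147] [512.2 175.6 148.8] [513.8 175.6 152. ] [510.8 178.6 152. ]
hub [267. 252.] [27 21  1  1  1] [571.8 120.3  83.3] [590.8 132.1 110. ] [556.4 131.6 110. ]
```

View pics/z.png

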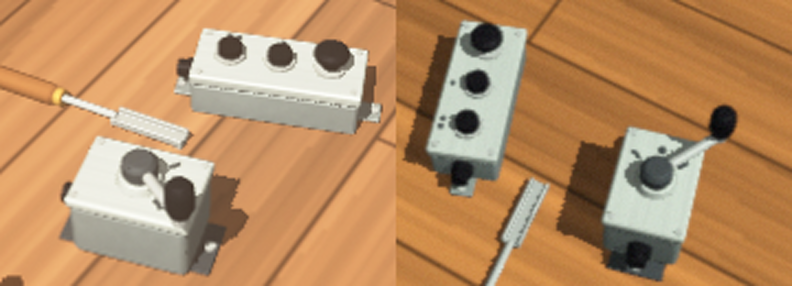

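Run:
```python
from h import *
from plant import bot
P={"stop":((250.3,171.8),(340.9,195.3),97),"slow":((246.3,191.8),(317.7,194.5),82),"fast":((241.5,210.2),(295,190.9),82),"grip":((358,210.3),(272,260.5),152),"hub":((328.6,233.2),(253.2,245.9),120),"pip":((330.5,223.2),(267.7,249),93)}
M={n:bot.camera_model(n) for n in("scene","side")}
X={}
for k,(a,b,z) in P.items():
    X[k]=tri([ray(M["scene"],a),ray(M["side"],b)]);print(k,X[k].round(1),*[plane(M[n],p,z).round(1) for n,p in zip(M,(a,b))])
d=X["grip"]-X["hub"];print(np.hypot(d[0],d[1]),np.arctan2(d[1],d[0]));d=X["fast"]-X["stop"];print(np.hypot(d[0],d[1]),np.arctan2(d[1],d[0]))
```

```text
stop [ 515.  -160.8   86.5] [ 519.8 -157.9   97. ] [ 510.5 -147.3   97. ]
slow [ 573.5 -138.3   76.5] [ 576.1 -136.3   82. ] [ 570.7 -132.3   82. ]
fast [ 631.9 -116.5   76.9] [ 634.6 -114.    82. ] [ 628.9 -112.1   82. ]
grip [513.  175.7 150.2] [513.8 175.6 152. ] [512.2 177.5 152. ]
hub [592.2 134.7 112.7] [595.8 135.6 120. ] [588.3 140.6 120. ]
pip [560.5 123.4 109.6] [551.7 120.7  93. ] [568.9 110.2  93. ]
89.2467476954651 2.6638659368444895
124.95641596508368 0.3621520487569265
```

Cross-checks hold: the grip is 89 mm from the hub (90 expected), and stop to fast is 125 mm (124 expected). I'll move above the stop button with the gripper shut and take a wrist look.

Call:
carry_out(plan=[{"tx": 30, "ty": 32}, {"tx": 30, "ty": 32}, {"tx": 30, "ty": 32}, {"tx": 30, "ty": 32}, {"tx": 30, "ty": 32}, {"tx": 30, "ty": 32}, {"tx": 30, "ty": 32}, {"tx": 30, "ty": 32}, {"tx": 32, "ty": 32}, {"tx": 32, "ty": 32}, {}, {}], gripper=1)

```text
invalid input at $.plan[0]: expected keys tx, ty, tz, rx, ry, rz
```

Run:
```python
from plant import bot
from h import *
o=bot.get_obs();m=bot.camera_model("wrist");i=bot.capture("wrist");cv2.imwrite("pics/w1.png",i[:,:,::-1]);np.savez("w1",**{k:np.array(v) for k,v in m.items()})
print(o["tool_pos"],o["tcp_rot"],o["time"],o["contact_force"],o["grip_width"])
for p in((518,-159.5,100),(575,-137,84),(633,-115,84)):
    print(cv2.projectPoints(np.array([p],float),cv2.Rodrigues(np.array(m["R"]))[0],np.array(m["t"]),np.array(m["camera_matrix"]),np.array(m["dist"]))[0].ravel())
```

```text
[ 210.52355033 -480.56494778  226.12680543] [-3.14027206e+00 -1.89296788e-04  4.12723368e-01] 0.1 [ 0.0730143   0.00427211 -0.11748056] 91.67697325969348
[ -63.43150651 -569.40184492]
[ -74.75957455 -735.45761073]
[ -133.86162488 -1059.68452257]
```

View pics/w1.png

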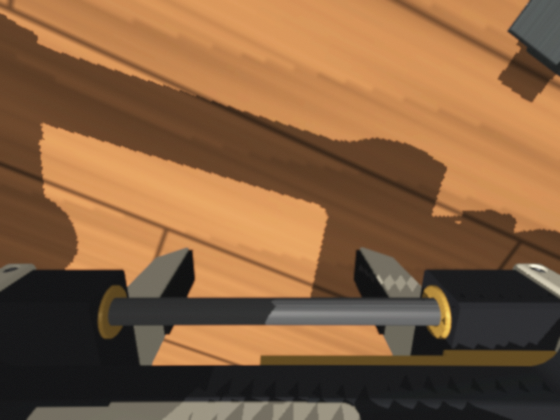

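The move was refused because every row needs all six keys, so this picture shows only bare bench ahead of the open fingers. Resending the same move with full rows.

Call:
carry_out(plan=[{"tx": 30, "ty": 32, "tz": 0, "rx": 0, "ry": 0, "rz": 0}, {"tx": 30, "ty": 32, "tz": 0, "rx": 0, "ry": 0, "rz": 0}, {"tx": 30, "ty": 32, "tz": 0, "rx": 0, "ry": 0, "rz": 0}, {"tx": 30, "ty": 32, "tz": 0, "rx": 0, "ry": 0, "rz": 0}, {"tx": 30, "ty": 32, "tz": 0, "rx": 0, "ry": 0, "rz": 0}, {"tx": 30, "ty": 32, "tz": 0, "rx": 0, "ry": 0, "rz": 0}, {"tx": 30, "ty": 32, "tz": 0, "rx": 0, "ry": 0, "rz": 0}, {"tx": 30, "ty": 32, "tz": 0, "rx": 0, "ry": 0, "rz": 0}, {"tx": 32, "ty": 32, "tz": 0, "rx": 0, "ry": 0, "rz": 0}, {"tx": 32, "ty": 32, "tz": 0, "rx": 0, "ry": 0, "rz": 0}, {"tx": 0, "ty": 0, "tz": 0, "rx": 0, "ry": 0, "rz": 0}, {"tx": 0, "ty": 0, "tz": 0, "rx": 0, "ry": 0, "rz": 0}], gripper=1)

```text
time: 1.35
tool_pos: [514.8, -160.0, 226.2]
tcp_rot: [-3.141, 0.001, 0.415]
contact_force: [0.4, 0.8, -0.0]
grip_width: 2.1
finger_force: 0.0
```

Run:
```python
from plant import bot
from h import *
o=bot.get_obs();m=bot.camera_model("wrist");i=bot.capture("wrist");cv2.imwrite("pics/w2.png",i[:,:,::-1]);np.savez("w2",**{k:np.array(v) for k,v in m.items()})
print(o["tool_pos"],o["tcp_rot"],o["time"],o["contact_force"],o["grip_width"])
for p in((518,-159.5,100),(575,-137,84),(633,-115,84)):
    print(cv2.projectPoints(np.array([p],float),cv2.Rodrigues(np.array(m["R"]))[0],np.array(m["t"]),np.array(m["camera_matrix"]),np.array(m["dist"]))[0].ravel())
```

```text
[ 514.79311777 -160.03106594  226.20207595] [-3.14106726e+00  1.04706618e-03  4.15217197e-01] 1.35 [ 0.40561896  0.83921116 -0.03691678] 2.0561101000978583
[272.89062705 197.65718588]
[275.39267443 130.7265712 ]
[279.17593436  58.1994474 ]
```

View pics/w2.png

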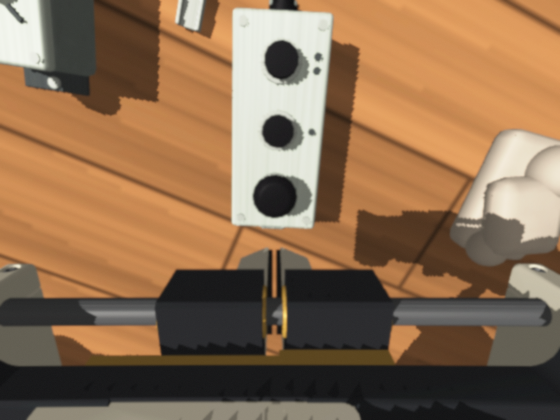

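The wrist view shows stop at (274,195), slow (278,131) and fast (281,60), within 3 px of the predictions. The aim is good to about 2 mm, so I'll cast rays for final values while I press.

Run:
```python
from h import *
m=np.load("w2.npz")
i=cv2.imread("pics/w2.png")
for p,z in(((274,195),99),((278,131),84),((281,60),84)):
    print(p,plane(m,p,z).round(1))
```

```text
(274, 195) [ 520.6 -159.5   99. ]
(278, 131) [ 575.8 -139.4   84. ]
(281, 60) [ 632.3 -117.1   84. ]
```

Call:
carry_out(plan=[{"tx": 1, "ty": 0, "tz": -40, "rx": 0, "ry": 0, "rz": 0}, {"tx": 1, "ty": 0, "tz": -40, "rx": 0, "ry": 0, "rz": 0}, {"tx": 1, "ty": 0, "tz": -30, "rx": 0, "ry": 0, "rz": 0}, {"tx": 0, "ty": 0, "tz": -12, "rx": 0, "ry": 0, "rz": 0}, {"tx": 0, "ty": 0, "tz": 0, "rx": 0, "ry": 0, "rz": 0}, {"tx": 0, "ty": 0, "tz": 0, "rx": 0, "ry": 0, "rz": 0}])

```text
time: 2.0
tool_pos: [518.1, -161.9, 106.1]
tcp_rot: [3.14, -0.001, 0.412]
contact_force: [0.4, 0.6, 0.8]
grip_width: -0.1
finger_force: 0.0
```

Call:
carry_out(plan=[{"tx": 1, "ty": 1, "tz": -5, "rx": 0, "ry": 0, "rz": 0}, {"tx": 0, "ty": 0, "tz": -5, "rx": 0, "ry": 0, "rz": 0}, {"tx": 0, "ty": 0, "tz": -3, "rx": 0, "ry": 0, "rz": 0}, {"tx": 0, "ty": 0, "tz": 0, "rx": 0, "ry": 0, "rz": 0}, {"tx": 0, "ty": 0, "tz": 0, "rx": 0, "ry": 0, "rz": 0}])

```text
time: 2.5
tool_pos: [519.9, -160.5, 92.9]
tcp_rot: [3.139, -0.002, 0.413]
contact_force: [1.1, -1.2, 5.6]
grip_width: 0.4
finger_force: 2.9
```

Call:
carry_out(plan=[{"tx": 0, "ty": 0, "tz": -2, "rx": 0, "ry": 0, "rz": 0}, {"tx": 0, "ty": 0, "tz": 0, "rx": 0, "ry": 0, "rz": 0}, {"tx": 0, "ty": 0, "tz": 0, "rx": 0, "ry": 0, "rz": 0}])

```text
time: 2.8
tool_pos: [520.0, -160.6, 92.5]
tcp_rot: [3.138, -0.003, 0.413]
contact_force: [-2.2, 0.2, 18.2]
grip_width: 0.4
finger_force: 9.1
```

Call:
carry_out(plan=[{"tx": 0, "ty": 0, "tz": 20, "rx": 0, "ry": 0, "rz": 0}, {"tx": 0, "ty": 0, "tz": 50, "rx": 0, "ry": 0, "rz": 0}, {"tx": 0, "ty": 0, "tz": 50, "rx": 0, "ry": 0, "rz": 0}, {"tx": -7, "ty": 40, "tz": 25, "rx": 0, "ry": 0, "rz": -0.1}, {"tx": -7, "ty": 40, "tz": 25, "rx": 0, "ry": 0, "rz": -0.1}, {"tx": -7, "ty": 40, "tz": 0, "rx": 0, "ry": 0, "rz": -0.1}, {"tx": -7, "ty": 40, "tz": 0, "rx": 0, "ry": 0, "rz": -0.1}, {"tx": -7, "ty": 40, "tz": 0, "rx": 0, "ry": 0, "rz": -0.1}, {"tx": -7, "ty": 40, "tz": 0, "rx": 0, "ry": 0, "rz": -0.1}, {"tx": -7, "ty": 40, "tz": 0, "rx": 0, "ry": 0, "rz": -0.1}, {"tx": -7, "ty": 40, "tz": 0, "rx": 0, "ry": 0, "rz": -0.1}, {"tx": -4, "ty": 40, "tz": 0, "rx": 0, "ry": 0, "rz": -0.09}], gripper=0)

```text
time: 4.0
tool_pos: [457.6, 201.7, 259.7]
tcp_rot: [3.141, 0.0, -0.481]
contact_force: [0.1, -0.6, 0.4]
grip_width: 90.0
finger_force: 0.0
```

Call:
carry_out(plan=[{"tx": 0, "ty": 0, "tz": 0, "rx": 0, "ry": 0, "rz": 0}, {"tx": 0, "ty": 0, "tz": 0, "rx": 0, "ry": 0, "rz": 0}])

```text
time: 4.2
tool_pos: [458.1, 200.6, 259.5]
tcp_rot: [3.141, 0.0, -0.474]
contact_force: [0.1, -0.1, -0.0]
grip_width: 91.8
finger_force: 0.0
```

Run:
```python
from plant import bot
from h import *
o=bot.get_obs();m=bot.camera_model("wrist");i=bot.capture("wrist");cv2.imwrite("pics/w3.png",i[:,:,::-1]);np.savez("w3",**{k:np.array(v) for k,v in m.items()})
print(o["tool_pos"],o["tcp_rot"],o["time"],o["contact_force"],o["grip_width"])
for p in((513,176,176),(513,176,155),(593,135,92)):
    print(cv2.projectPoints(np.array([p],float),cv2.Rodrigues(np.array(m["R"]))[0],np.array(m["t"]),np.array(m["camera_matrix"]),np.array(m["dist"]))[0].ravel())
```

```text
[458.12235429 200.58028618 259.45980399] [ 3.14061322e+00  3.66347366e-04 -4.73670465e-01] 4.2 [ 0.12532207 -0.09551404 -0.03906671] 91.79273726029406
[267.37482937 144.04812582]
[267.82837721 141.38068308]
[268.29215905  36.83910744]
```

View pics/w3.png

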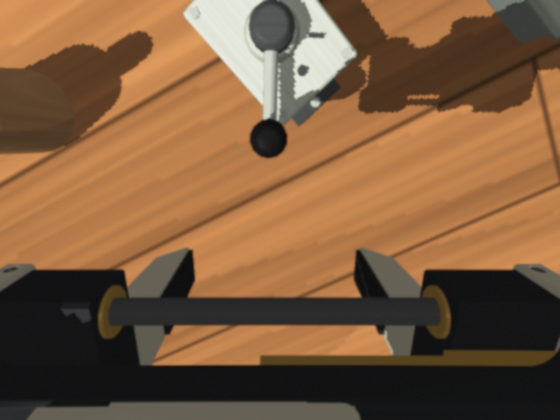

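The grip top is at (268,138), the hub at (271,26), the off pip at (303,70) and the far-end rib at (317,35).

Run:
```python
from h import *
m=np.load("w3.npz")
g=plane(m,(268,138.5),170);g2=plane(m,(268,138.5),160);pip=plane(m,(303,70),93.5);rib=plane(m,(317,35),93.5)
print(g,g2,pip,rib)
for z in(95,110,120):
    h=plane(m,(271,27),z)
    f=lambda p:(np.hypot(*(p-h)[:2]).round(1),(np.arctan2(*(p-h)[1::-1])%6.2832).round(3))
    print(z,h.round(1),"grip",f(g),"pip",f(pip),"rib",f(rib))
```

```text
[516.06915206 173.96674547 170.        ] [515.37077005 174.51240521 160.        ] [552.4326351  118.41363656  93.5       ] [573.33310167  94.0380929   93.5       ]
95 [598.4 129.3  95. ] grip (np.float64(93.7), np.float64(2.645)) pip (np.float64(47.3), np.float64(3.375)) rib (np.float64(43.3), np.float64(4.095))
110 [595.4 130.8 110. ] grip (np.float64(90.3), np.float64(2.643)) pip (np.float64(44.7), np.float64(3.422)) rib (np.float64(42.8), np.float64(4.172))
120 [593.4 131.7 120. ] grip (np.float64(88.1), np.float64(2.642)) pip (np.float64(43.1), np.float64(3.456)) rib (np.float64(42.7), np.float64(4.224))
```

Call:
carry_out(plan=[{"tx": 29, "ty": -13, "tz": 0, "rx": 0, "ry": 0, "rz": 0}, {"tx": 28, "ty": -13, "tz": 0, "rx": 0, "ry": 0, "rz": 0}, {"tx": 0, "ty": 0, "tz": 0, "rx": 0, "ry": 0, "rz": 0}, {"tx": 0, "ty": 0, "tz": -40, "rx": 0, "ry": 0, "rz": 0}, {"tx": 0, "ty": 0, "tz": -40, "rx": 0, "ry": 0, "rz": 0}, {"tx": 0, "ty": 0, "tz": -30, "rx": 0, "ry": 0, "rz": 0}, {"tx": 0, "ty": 0, "tz": -11, "rx": 0, "ry": 0, "rz": 0}, {"tx": 0, "ty": 0, "tz": 0, "rx": 0, "ry": 0, "rz": 0}, {"tx": 0, "ty": 0, "tz": 0, "rx": 0, "ry": 0, "rz": 0}])

```text
time: 5.15
tool_pos: [516.5, 173.9, 140.2]
tcp_rot: [-3.14, -0.002, -0.478]
contact_force: [0.2, -0.7, 0.4]
grip_width: 91.5
finger_force: 0.0
```

Call:
carry_out(plan=[{"tx": 0, "ty": 0, "tz": 0, "rx": 0, "ry": 0, "rz": 0}, {"tx": 0, "ty": 0, "tz": 0, "rx": 0, "ry": 0, "rz": 0}, {"tx": 0, "ty": 0, "tz": 0, "rx": 0, "ry": 0, "rz": 0}, {"tx": 0, "ty": 0, "tz": 0, "rx": 0, "ry": 0, "rz": 0}, {"tx": 0, "ty": 0, "tz": 0, "rx": 0, "ry": 0, "rz": 0}, {"tx": 0, "ty": 0, "tz": 0, "rx": 0, "ry": 0, "rz": 0}], gripper=0.8)

```text
time: 5.75
tool_pos: [515.7, 174.1, 138.8]
tcp_rot: [3.142, -0.0, -0.477]
contact_force: [0.0, -0.1, -0.4]
grip_width: 48.8
finger_force: 0.0
```

Call:
carry_out(plan=[{"tx": 0, "ty": 0, "tz": 0, "rx": 0, "ry": 0, "rz": 0}, {"tx": 0, "ty": 0, "tz": 0, "rx": 0, "ry": 0, "rz": 0}, {"tx": 0, "ty": 0, "tz": 0, "rx": 0, "ry": 0, "rz": 0}, {"tx": 0, "ty": 0, "tz": 0, "rx": 0, "ry": 0, "rz": 0}, {"tx": 0, "ty": 0, "tz": 0, "rx": 0, "ry": 0, "rz": 0}], gripper=1)

```text
time: 6.25
tool_pos: [515.7, 174.6, 138.7]
tcp_rot: [-3.141, 0.0, -0.477]
contact_force: [0.6, 4.0, -1.0]
grip_width: 30.1
finger_force: 30.0
```

Run:
```python
import numpy as np
h=np.array([594.5,132.5]);a0=2.65;r=90
t=np.linspace(0,1.6,17);p=np.c_[r*np.cos(a0+t),r*np.sin(a0+t)];print((t.round(2)[1:]));print(np.diff(p,axis=0).round(1).tolist());print((h+p)[[0,8,16]])
```

```text
[0.1 0.2 0.3 0.4 0.5 0.6 0.7 0.8 0.9 1.  1.1 1.2 1.3 1.4 1.5 1.6]
[[-3.8, -8.1], [-3.0, -8.5], [-2.2, -8.7], [-1.3, -8.9], [-0.4, -9.0], [0.5, -9.0], [1.4, -8.9], [2.3, -8.7], [3.2, -8.4], [4.0, -8.1], [4.8, -7.6], [5.5, -7.1], [6.2, -6.5], [6.8, -5.9], [7.4, -5.2], [7.8, -4.4]]
[[515.15760237 174.98274872]
 [508.74636069 105.18126386]
 [554.35212591  51.95095776]]
```

Call:
carry_out(plan=[{"tx": -3.8, "ty": -8.1, "tz": 0, "rx": 0, "ry": 0, "rz": 0.1}, {"tx": -3.0, "ty": -8.5, "tz": 0, "rx": 0, "ry": 0, "rz": 0.1}, {"tx": -2.2, "ty": -8.7, "tz": 0, "rx": 0, "ry": 0, "rz": 0.1}, {"tx": -1.3, "ty": -8.9, "tz": 0, "rx": 0, "ry": 0, "rz": 0.1}, {"tx": 0, "ty": 0, "tz": 0, "rx": 0, "ry": 0, "rz": 0}, {"tx": -0.4, "ty": -9, "tz": 0, "rx": 0, "ry": 0, "rz": 0.1}, {"tx": 0.5, "ty": -9, "tz": 0, "rx": 0, "ry": 0, "rz": 0.1}, {"tx": 1.4, "ty": -8.9, "tz": 0, "rx": 0, "ry": 0, "rz": 0.1}, {"tx": 2.1, "ty": -8, "tz": 0, "rx": 0, "ry": 0, "rz": 0.09}, {"tx": 0, "ty": 0, "tz": 0, "rx": 0, "ry": 0, "rz": 0}, {"tx": 0, "ty": 0, "tz": 0, "rx": 0, "ry": 0, "rz": 0}])

```text
time: 7.35
tool_pos: [509.8, 105.4, 138.7]
tcp_rot: [3.141, -0.002, 0.311]
contact_force: [4.0, 3.8, -4.7]
grip_width: 30.0
finger_force: 30.0
```

Call:
carry_out(plan=[{"tx": 0, "ty": 0, "tz": 0, "rx": 0, "ry": 0, "rz": 0}, {"tx": 0, "ty": 0, "tz": 0, "rx": 0, "ry": 0, "rz": 0}, {"tx": 0, "ty": 0, "tz": 0, "rx": 0, "ry": 0, "rz": 0}, {"tx": 0, "ty": 0, "tz": 0, "rx": 0, "ry": 0, "rz": 0}, {"tx": 0, "ty": 0, "tz": 0, "rx": 0, "ry": 0, "rz": 0}, {"tx": 0, "ty": 0, "tz": 0, "rx": 0, "ry": 0, "rz": 0}, {"tx": 0, "ty": 0, "tz": 0, "rx": 0, "ry": 0, "rz": 0}, {"tx": 0, "ty": 0, "tz": 0, "rx": 0, "ry": 0, "rz": 0}, {"tx": 0, "ty": 0, "tz": 0, "rx": 0, "ry": 0, "rz": 0}, {"tx": 0, "ty": 0, "tz": 0, "rx": 0, "ry": 0, "rz": 0}])

```text
time: 8.35
tool_pos: [509.8, 105.5, 138.7]
tcp_rot: [3.141, -0.002, 0.311]
contact_force: [4.7, 3.6, -3.9]
grip_width: 29.7
finger_force: 30.0
```

Run:
```python
from plant import bot
from h import *
a=bot.capture("scene")[155:285,260:440,::-1];b=bot.capture("side")[170:300,190:370,::-1]
cv2.imwrite("pics/off.png",cv2.resize(np.hstack([a,b]),None,fx=2.2,fy=2.2,interpolation=cv2.INTER_CUBIC))
```

```text
(no output)
```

View pics/off.png

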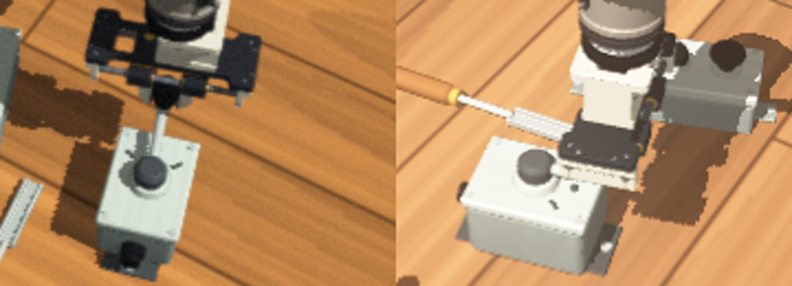

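Call:
carry_out(plan=[{"tx": 0, "ty": 0, "tz": 0, "rx": 0, "ry": 0, "rz": 0}, {"tx": 0, "ty": 0, "tz": 0, "rx": 0, "ry": 0, "rz": 0}, {"tx": 0, "ty": 0, "tz": 0, "rx": 0, "ry": 0, "rz": 0}, {"tx": 0, "ty": 0, "tz": 0, "rx": 0, "ry": 0, "rz": 0}, {"tx": 0, "ty": 0, "tz": 0, "rx": 0, "ry": 0, "rz": 0}, {"tx": 0, "ty": 0, "tz": 0, "rx": 0, "ry": 0, "rz": 0}, {"tx": 0, "ty": 0, "tz": 0, "rx": 0, "ry": 0, "rz": 0}, {"tx": 0, "ty": 0, "tz": 0, "rx": 0, "ry": 0, "rz": 0}, {"tx": 0, "ty": 0, "tz": 0, "rx": 0, "ry": 0, "rz": 0}])

```text
time: 9.35
tool_pos: [509.8, 105.5, 138.7]
tcp_rot: [3.141, -0.002, 0.311]
contact_force: [4.4, 3.7, -2.9]
grip_width: 29.8
finger_force: 30.0
```

In both views the bar lies over the pip side, midway between the ribs, so the handle is at off. It has now rested there 2 s, so I'll carry it on.

Call:
carry_out(plan=[{"tx": 3.2, "ty": -8.4, "tz": 0, "rx": 0, "ry": 0, "rz": 0.1}, {"tx": 4.0, "ty": -8.1, "tz": 0, "rx": 0, "ry": 0, "rz": 0.1}, {"tx": 4.8, "ty": -7.6, "tz": 0, "rx": 0, "ry": 0, "rz": 0.1}, {"tx": 5.5, "ty": -7.1, "tz": 0, "rx": 0, "ry": 0, "rz": 0.1}, {"tx": 6.2, "ty": -6.5, "tz": 0, "rx": 0, "ry": 0, "rz": 0.1}, {"tx": 6.8, "ty": -5.9, "tz": 0, "rx": 0, "ry": 0, "rz": 0.1}, {"tx": 3.6, "ty": -2.7, "tz": 0, "rx": 0, "ry": 0, "rz": 0.05}, {"tx": 0, "ty": 0, "tz": 0, "rx": 0, "ry": 0, "rz": 0}, {"tx": 0, "ty": 0, "tz": 0, "rx": 0, "ry": 0, "rz": 0}])

```text
time: 10.25
tool_pos: [543.6, 60.0, 138.7]
tcp_rot: [-3.142, -0.002, 0.961]
contact_force: [2.1, 7.8, -2.4]
grip_width: 29.9
finger_force: 30.0
```

Call:
carry_out(plan=[{"tx": 3.7, "ty": -2.6, "tz": 0, "rx": 0, "ry": 0, "rz": 0.05}, {"tx": 3.8, "ty": -2.4, "tz": 0, "rx": 0, "ry": 0, "rz": 0.05}, {"tx": 0, "ty": 0, "tz": 0, "rx": 0, "ry": 0, "rz": 0}, {"tx": 0, "ty": 0, "tz": 0, "rx": 0, "ry": 0, "rz": 0}])

```text
time: 10.65
tool_pos: [550.7, 55.5, 138.7]
tcp_rot: [-3.141, -0.002, 1.061]
contact_force: [1.8, 9.0, -0.5]
grip_width: 30.3
finger_force: 30.0
```

Call:
carry_out(plan=[{"tx": 3.0, "ty": -1.8, "tz": 0, "rx": 0, "ry": 0, "rz": 0.04}, {"tx": 0, "ty": 0, "tz": 0, "rx": 0, "ry": 0, "rz": 0}, {"tx": 0, "ty": 0, "tz": 0, "rx": 0, "ry": 0, "rz": 0}])

```text
time: 10.95
tool_pos: [550.8, 55.7, 138.5]
tcp_rot: [-3.134, -0.002, 1.099]
contact_force: [-7.6, 16.0, 4.6]
grip_width: 29.6
finger_force: 30.0
```

That is the end stop: the tool stopped moving and the force rose. Relax and release.

Call:
carry_out(plan=[{"tx": -2.5, "ty": 1.0, "tz": 0, "rx": 0, "ry": 0, "rz": -0.03}, {"tx": 0, "ty": 0, "tz": 0, "rx": 0, "ry": 0, "rz": 0}])

```text
time: 11.15
tool_pos: [550.6, 55.8, 138.6]
tcp_rot: [-3.139, -0.003, 1.07]
contact_force: [1.0, 12.5, -1.2]
grip_width: 29.8
finger_force: 30.0
```

Call:
carry_out(plan=[{"tx": 0, "ty": 0, "tz": 0, "rx": 0, "ry": 0, "rz": 0}, {"tx": 0, "ty": 0, "tz": 0, "rx": 0, "ry": 0, "rz": 0}, {"tx": 0, "ty": 0, "tz": 0, "rx": 0, "ry": 0, "rz": 0}, {"tx": 0, "ty": 0, "tz": 0, "rx": 0, "ry": 0, "rz": 0}, {"tx": 0, "ty": 0, "tz": 0, "rx": 0, "ry": 0, "rz": 0}, {"tx": 0, "ty": 0, "tz": 20, "rx": 0, "ry": 0, "rz": 0}, {"tx": 0, "ty": 0, "tz": 40, "rx": 0, "ry": 0, "rz": 0}, {"tx": 0, "ty": 0, "tz": 40, "rx": 0, "ry": 0, "rz": 0}, {"tx": 0, "ty": 0, "tz": 0, "rx": 0, "ry": 0, "rz": 0}, {"tx": 0, "ty": 0, "tz": 0, "rx": 0, "ry": 0, "rz": 0}], gripper=0)

```text
time: 12.15
tool_pos: [551.3, 52.7, 239.5]
tcp_rot: [3.14, -0.001, 1.072]
contact_force: [0.3, -0.4, -0.1]
grip_width: 91.9
finger_force: 0.0
```

Call:
carry_out(plan=[{"tx": 3.5, "ty": -27.3, "tz": 0, "rx": 0, "ry": 0, "rz": -0.1}, {"tx": 3.5, "ty": -27.3, "tz": 0, "rx": 0, "ry": 0, "rz": -0.1}, {"tx": 3.5, "ty": -27.3, "tz": 0, "rx": 0, "ry": 0, "rz": -0.1}, {"tx": 3.5, "ty": -27.3, "tz": 0, "rx": 0, "ry": 0, "rz": -0.1}, {"tx": 3.5, "ty": -27.3, "tz": 0, "rx": 0, "ry": 0, "rz": -0.1}, {"tx": 3.5, "ty": -27.3, "tz": 0, "rx": 0, "ry": 0, "rz": -0.1}, {"tx": 3, "ty": -27.3, "tz": 0, "rx": 0, "ry": 0, "rz": -0.1}, {"tx": 0, "ty": 0, "tz": -30, "rx": 0, "ry": 0, "rz": 0}, {"tx": 0, "ty": 0, "tz": -30, "rx": 0, "ry": 0, "rz": 0}, {"tx": 0, "ty": 0, "tz": -30, "rx": 0, "ry": 0, "rz": 0}, {"tx": 0, "ty": 0, "tz": -20, "rx": 0, "ry": 0, "rz": 0}, {"tx": 0, "ty": 0, "tz": 0, "rx": 0, "ry": 0, "rz": 0}], gripper=1)

```text
time: 13.35
tool_pos: [572.1, -137.3, 124.0]
tcp_rot: [-3.135, 0.007, 0.372]
contact_force: [-0.6, 0.6, 0.4]
grip_width: 2.0
finger_force: 0.0
```

Call:
carry_out(plan=[{"tx": 0, "ty": 0, "tz": 0, "rx": 0, "ry": 0, "rz": 0}, {"tx": 0, "ty": 0, "tz": 0, "rx": 0, "ry": 0, "rz": 0}, {"tx": 0, "ty": 0, "tz": 0, "rx": 0, "ry": 0, "rz": 0}])

```text
time: 13.65
tool_pos: [575.7, -138.4, 130.0]
tcp_rot: [3.14, -0.002, 0.373]
contact_force: [0.5, -0.4, 0.6]
grip_width: 0.2
finger_force: 0.0
```

Call:
carry_out(plan=[{"tx": 0, "ty": 0, "tz": -20, "rx": 0, "ry": 0, "rz": 0}, {"tx": 0, "ty": 0, "tz": -15, "rx": 0, "ry": 0, "rz": 0}, {"tx": 0, "ty": 0, "tz": -7, "rx": 0, "ry": 0, "rz": 0}, {"tx": 0, "ty": 0, "tz": -5, "rx": 0, "ry": 0, "rz": 0}, {"tx": 0, "ty": 0, "tz": -4, "rx": 0, "ry": 0, "rz": 0}, {"tx": 0, "ty": 0, "tz": -3, "rx": 0, "ry": 0, "rz": 0}, {"tx": 0, "ty": 0, "tz": 0, "rx": 0, "ry": 0, "rz": 0}, {"tx": 0, "ty": 0, "tz": 0, "rx": 0, "ry": 0, "rz": 0}])

```text
time: 14.45
tool_pos: [575.2, -138.2, 77.1]
tcp_rot: [3.14, -0.001, 0.373]
contact_force: [-6.6, 2.6, 14.2]
grip_width: -0.2
finger_force: 7.0
```

Call:
carry_out(plan=[{"tx": 0, "ty": 0, "tz": 0, "rx": 0, "ry": 0, "rz": 0}, {"tx": 0, "ty": 0, "tz": 20, "rx": 0, "ry": 0, "rz": 0}, {"tx": 0, "ty": 0, "tz": 30, "rx": 0, "ry": 0, "rz": 0}, {"tx": 0, "ty": 0, "tz": 0, "rx": 0, "ry": 0, "rz": 0}, {"tx": 19, "ty": 7.5, "tz": 0, "rx": 0, "ry": 0, "rz": 0}, {"tx": 19, "ty": 7.5, "tz": 0, "rx": 0, "ry": 0, "rz": 0}, {"tx": 19, "ty": 7, "tz": 0, "rx": 0, "ry": 0, "rz": 0}, {"tx": 0, "ty": 0, "tz": 0, "rx": 0, "ry": 0, "rz": 0}, {"tx": 0, "ty": 0, "tz": 0, "rx": 0, "ry": 0, "rz": 0}, {"tx": 0, "ty": 0, "tz": 0, "rx": 0, "ry": 0, "rz": 0}])

```text
time: 15.45
tool_pos: [631.2, -116.5, 124.5]
tcp_rot: [-3.141, 0.001, 0.372]
contact_force: [-0.5, 0.0, 0.3]
grip_width: 0.1
finger_force: 0.0
```

Call:
carry_out(plan=[{"tx": 1, "ty": 0, "tz": -20, "rx": 0, "ry": 0, "rz": 0}, {"tx": 0, "ty": 0, "tz": -12, "rx": 0, "ry": 0, "rz": 0}, {"tx": 0, "ty": 0, "tz": -7, "rx": 0, "ry": 0, "rz": 0}, {"tx": 0, "ty": 0, "tz": -5, "rx": 0, "ry": 0, "rz": 0}, {"tx": 0, "ty": 0, "tz": -4, "rx": 0, "ry": 0, "rz": 0}, {"tx": 0, "ty": 0, "tz": -1, "rx": 0, "ry": 0, "rz": 0}, {"tx": 0, "ty": 0, "tz": 0, "rx": 0, "ry": 0, "rz": 0}, {"tx": 0, "ty": 0, "tz": 0, "rx": 0, "ry": 0, "rz": 0}])

```text
time: 16.25
tool_pos: [632.6, -116.4, 77.2]
tcp_rot: [3.141, 0.0, 0.373]
contact_force: [-7.0, 0.4, 9.7]
grip_width: 0.3
finger_force: 4.4
```

Call:
carry_out(plan=[{"tx": 0, "ty": 0, "tz": -1, "rx": 0, "ry": 0, "rz": 0}, {"tx": 0, "ty": 0, "tz": 0, "rx": 0, "ry": 0, "rz": 0}, {"tx": 0, "ty": 0, "tz": 20, "rx": 0, "ry": 0, "rz": 0}, {"tx": 0, "ty": 0, "tz": 40, "rx": 0, "ry": 0, "rz": 0}, {"tx": 0, "ty": 0, "tz": 40, "rx": 0, "ry": 0, "rz": 0}, {"tx": -30, "ty": -30, "tz": 20, "rx": 0, "ry": 0, "rz": 0}, {"tx": -30, "ty": -30, "tz": 0, "rx": 0, "ry": 0, "rz": 0}, {"tx": -30, "ty": -30, "tz": 0, "rx": 0, "ry": 0, "rz": 0}, {"tx": -30, "ty": -30, "tz": 0, "rx": 0, "ry": 0, "rz": 0}, {"tx": 0, "ty": 0, "tz": 0, "rx": 0, "ry": 0, "rz": 0}, {"tx": 0, "ty": 0, "tz": 0, "rx": 0, "ry": 0, "rz": 0}])

```text
time: 17.35
tool_pos: [513.0, -237.0, 195.3]
tcp_rot: [3.141, -0.001, 0.371]
contact_force: [0.4, -0.2, 0.0]
grip_width: 0.3
finger_force: 0.0
```

Run:
```python
from plant import bot
from h import *
a=bot.capture("scene")[140:285,210:390,::-1];b=bot.capture("side")[155:300,190:370,::-1]
cv2.imwrite("pics/end.png",cv2.resize(np.hstack([a,b]),None,fx=2.2,fy=2.2,interpolation=cv2.INTER_CUBIC))
```

```text
(no output)
```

View pics/end.png

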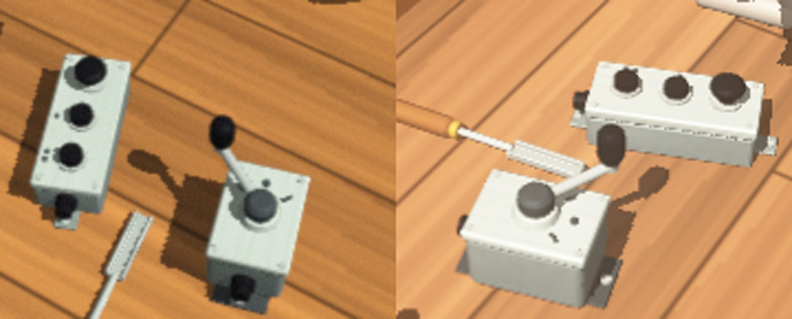

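The handle stands at the far end with its grip at crop pixel (222,132) in the scene view. All three buttons are out, the gouge hasn't moved and the arm is clear.

```bash
python3 -c "
from plant import bot
print(bot.close_job())"
```

```text
the job is handed in; nothing more can be done
None
```

I pressed stop, rested the handle at off for about 2 s and carried it to the far end stop, then pressed slow and fast in turn; the last picture shows the handle at the far end and all buttons out, and the job was handed in at about 17 s (no verdict was returned).

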